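Stack the empty lugged tray on the vial tray

TASK

Lift the empty stack-nest tray by its grip bar, turn it end for end relative to the tray that holds the vials, and set it down on that tray so that it stands level on the rim lugs, stacked above the vials and not nested down onto them. Set it down rather than dropping it, leave the vial tray where it stands, and do not disturb the plain tray or the amber bottle.

Things in the scene. Friction and masses are not known exactly. Their poses are not given: they have to be found in the camera images.
- empty_tray: Empty white stack-nest tray, 0.3 kg: rim 200 (x) by 160 (y) mm, 70 high; 3 mm walls lean out from a 168 x 128 base. Origin: centre of underside, z up. Grip bar in the middle, 80 long (x), 24 wide (y), straight sides 34 to 64 mm up, 50 mm free each side. Rim lugs, tops 58 mm up, jut 29 mm inward: two at the +x end, one at the -x end. Starts with +x away from the robot, within 32 degrees.
- loaded_tray: Tray to stack on, left or right of the other: same tray, origin and axes, but with 8 fixed glass vials (tops 35 mm up); 0.9 kg, loose. +x starts away from the robot, within 32 degrees. Facing the same way, trays nest (slots under the lugs); turned end for end, the upper stands on the lower's three lugs, underside 58 mm above the lower's underside, with 10 mm play each way inside its walls.
- plain_tray: Bystander: a plain straight-sided white tray 150 x 110 x 55 mm with neither lugs nor grip bar. Origin: centre of the underside.
- amber_bottle: Bystander: a closed amber glass reagent bottle, 72 mm across, 150 mm high. Origin: centre of the underside.

How it is judged:
By the outcome, as a careful person would: the job done as asked, in the order asked, and still so for the second after the job is handed in, with the robot touching nothing.
It also fails if it takes over 38 s, if anything falls off the work surface, if the arm or the gripper's body presses on something with over 40 N, if the wrist force passes 120 N, or if a joint passes its speed limit or range.

ROBOT

A 6-joint arm with a two-finger parallel gripper is mounted at the origin on the work surface. World frame = base frame: x ahead of the robot, y to its left, z up, the work surface at z = 0. Lengths are in m, angles in rad, forces in N, time in s.
With the tool pointing down it reaches from about 0.35 to 0.775 m from the base axis. Payload 7.3 kg.
Tool frame: the origin (TCP) lies at the very end of the fingers, on their centre line; the grasp point (between the pads) lies 19 mm behind it (pinch_z is the distance from the TCP to the grasp point, in m); z points along the fingers, y is the line along which they close (so a half turn about z gives the same grasp; the last joint's range is limited). The gripper opens to 92 mm and grips with 3 to 60 N. Pads are 19 mm wide; open, the fingers measure 130 mm over their backs; the gripper's body (75 mm by 190 mm) begins 47 mm behind the grasp point.
Start: joints at [1.085, 0.342, 1.524, -0, 1.275, -0.146], TCP at [0.175, 0.495, 0.227] pointing down, gripper open.
Joint ranges: [-2.53, 2.53], [-0.77, 2.02], [0.04, 2.7], [-1, 4.14], [0.28, 2.66], [-3.11, 3.11]. Speed limits (rad/s): [2.57, 2.57, 3.14, 3.14, 3.14, 3.14].

INTERFACE

Orientations are given as [roll, pitch, yaw] about the fixed x, y, z axes, in that order (R = Rz(yaw) Ry(pitch) Rx(roll)).
In Python, from cell import * gives the robot as it stands.
- The arm moves only by the tool arm_command, never from a script. Its arguments are lists of equal length, an entry for each row: "fingers": the gripper command: -1 is fully open, 1 is shut, values between are in proportion; "travel": the shift along the tool's x, y, z in m, a list of three; "dr": the turn, a rotation vector about the tool's x, y, z in degrees, a list of three. In form: {"fingers": [fingers, ...], "travel": [[x, y, z], ...], "dr": [[wx, wy, wz], ...]}. A call has 1 to 8 rows; each row is the pose to reach, as a shift and turn from the pose commanded when the call began, along the tool's axes at that moment; what a row does not reach only later rows make up. A row lasts 1/12 s, in which the tool goes at most 41.7 mm and 7.16 degrees, less where a joint would pass 70% of its speed; a pose out of reach is approached as far as the arm can. A call with a gripper value outside its range is refused whole. The fingers move at their own pace and stop on an object; "squeeze" is the grip in N (left out, the last holds). Time passes only in rows, so rows that repeat a pose let the fingers close. It gives the time, the measured TCP pose, the force, the opening and the grip force at its end, in the units of the state.
- observe(): the state, without advancing time (a new reading comes with each control period).
- read_camera(name): name is "side" or "top"; returns a dict with "color" (480x640x3 uint8, blue, green, red), "z_map" (480x640 float32, m along the optical axis (not along the pixel's ray), 0 where there is no reading), "fx", "fy", "cx", "cy" (pixels), "R" (3x3) and "t" (3): a world point X has camera coordinates R X + t. Camera axes: x right, y down, z forward; pixel columns grow to the right and rows downward; lengths in m; the calibration is good to about 2 mm. A picture is of the moment at which its call begins.
- hand_in(): hands the job in; it is judged then, once.
The state is a dict: "time": time; "qpos": joint angles; "qvel": joint speeds; "joint_efforts": joint torques, N m; "tool_pos": TCP position; "tool_rot": TCP orientation; "contact_force": force on the tool from outside, world axes, zero at the start; "torque": the same for the moment, N m; "opening": finger opening in m; "grip_force": force on a finger pad.
Only numpy, scipy, OpenCV 4.12 (cv2) and the standard library are available. Lean on these libraries where they do the work, as an engineer would, in place of code of your own. Each camera call takes 0.05 s, during which the arm holds its last target. There are 200 camera calls.

## Working session

There is one attempt and no reset: what is moved stays moved. The work goes in short steps, Python scripts to look and compute and a tool call to move; the robot and the scene stay as the last step left them, time stands still between calls to the robot, and variables do not carry over. Pictures are saved under pics/ and viewed, at most 10 in all, crops included, and the job is handed in when it is done.

Besides the shell and the picture viewer there is one more tool, called after ">>>" as name(argument=value, ...), one argument or row to a line, values as JSON. arm_command: Moves the arm, as the interface text tells. Its arguments: {"type":"object","properties":{"fingers":{"type":"array","items":{"type":"number"}},"travel":{"type":"array","items":{"type":"array","items":{"type":"number"}}},"dr":{"type":"array","items":{"type":"array","items":{"type":"number"}}},"squeeze":{"type":"number"}},"required":["fingers","travel","dr"]}

```bash
mkdir -p pics; ls; python3 - <<'E'
from cell import *
import cv2,numpy as np
for n in("top","side"):
    c=read_camera(n); cv2.imwrite(f"pics/{n}0.png",c["color"]); np.savez(f"{n}0.npz",**c); print(n,c["fx"],c["cx"],c["cy"],(-c["R"].T@c["t"]).round(3),c["R"].round(3).tolist())
s=observe();print(s)
E
```

```text
pics
top 577.7907916202049 311.6378169865304 239.78041531993725 [ 0.495 -0.002  1.164] [[0.03, -1.0, 0.007], [-0.993, -0.031, -0.111], [0.111, -0.003, -0.994]]
side 468.76637885423474 319.43612144794184 243.06386828780126 [0.578 0.7   0.759] [[-0.997, -0.079, -0.002], [-0.055, 0.707, -0.705], [0.057, -0.703, -0.709]]
{'time': 0.1, 'qpos': array([ 1.08495738e+00,  3.42663928e-01,  1.52490304e+00, -2.93201228e-07,
        1.27538458e+00, -1.46001207e-01]), 'qvel': array([-0.00031955, -0.00220347, -0.00338658, -0.00056782,  0.00044134,
       -0.00047666]), 'joint_efforts': array([ 4.25939315e-04, -4.32003593e+01, -2.44694102e+01,  7.17741321e-02,
        5.26349957e-02, -5.10360496e-05]), 'tool_pos': array([0.17481495, 0.49466901, 0.22611525]), 'tool_rot': array([-3.14024818e+00, -1.97418005e-04,  2.80175487e+00]), 'contact_force': array([-0.73124661,  0.57263508,  0.24509434]), 'torque': array([0.03211666, 0.03505147, 0.01212019]), 'grip_force': 0.0, 'opening': 0.09162014351237822}
```

View pics/top0.png

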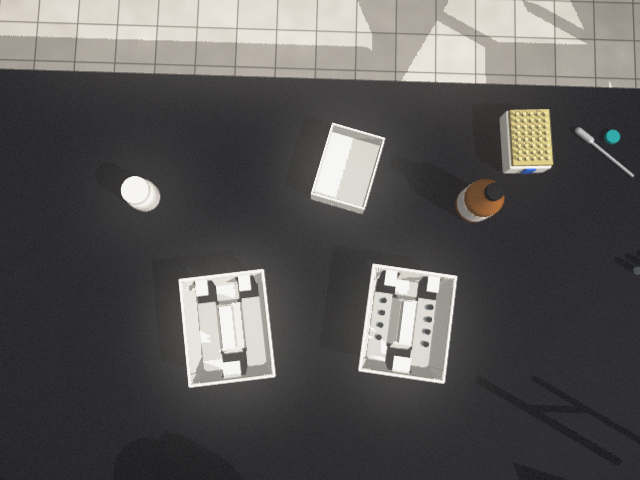

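View pics/side0.png

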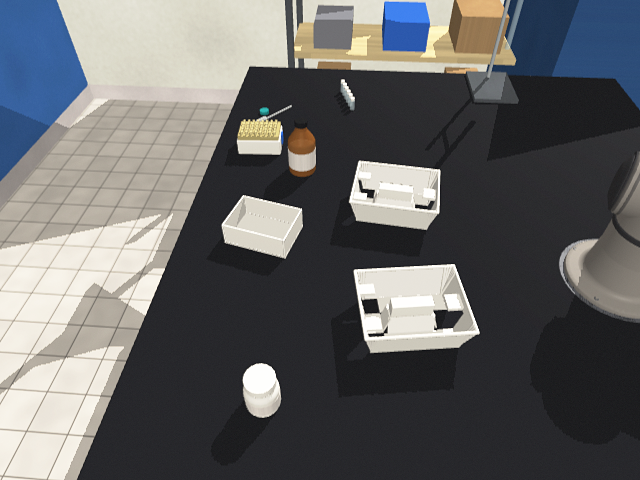

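The top view shows the empty tray at about (227,328) and the vial tray at (408,323). Both have their two-lug end up (+x, away from the robot). The plain tray is at (348,168) and the bottle at (480,200). Next I'll fit the rims.

```bash
cat > h.py <<'E'
import cv2,numpy as np
def world(c):
    z=c["z_map"];v,u=np.mgrid[:480,:640]
    P=np.stack([(u-c["cx"])/c["fx"]*z,(v-c["cy"])/c["fy"]*z,z],-1)
    return (P-c["t"])@c["R"]
def onplane(c,uv,h):
    d=np.c_[(uv[:,0]-c["cx"])/c["fx"],(uv[:,1]-c["cy"])/c["fy"],np.ones(len(uv))]@c["R"]
    o=-c["R"].T@c["t"]; return o+d*((h-o[2])/d[:,2])[:,None]
def rect(p):
    (x,y),(a,b),t=cv2.minAreaRect((p[:,:2]*1000).astype(np.float32))
    if a<b:a,b,t=b,a,t+90
    t=(t+90)%180-90
    return [round(float(q),1) for q in(x,y,a,b,t)]
def tray(c,u,v,h=.07):
    m=(c["color"].min(2)>110).astype(np.uint8)
    m=cv2.morphologyEx(m,cv2.MORPH_CLOSE,np.ones((3,3)))
    for k in cv2.findContours(m,cv2.RETR_EXTERNAL,cv2.CHAIN_APPROX_NONE)[0]:
        if cv2.pointPolygonTest(k,(u,v),False)>0: return rect(onplane(c,k[:,0].astype(float),h))
E
python3 - <<'E'
from h import *
c=dict(np.load("top0.npz"));W=world(c);v,u=np.mgrid[:480,:640]
for n,a,b in(("empty",227,328),("load",408,323),("plain",348,168)):
    print(n,tray(c,a,b,.055 if n=="plain" else .07))
    w=(abs(u-a)<65)&(abs(v-b)<75)&(c["z_map"]>0)
    q=W[w]; r=q[(q[:,2]>.064)&(q[:,2]<.09)]; print(" depth",rect(r),np.median(r[:,2]),len(r))
    g=W[(abs(u-a)<25)&(abs(v-b)<35)&(c["color"].min(2)>200)];g=g[(g[:,2]>.057)&(g[:,2]<.072)]
    if len(g)>5:print(" bar",rect(g),len(g))
w=W[(abs(u-480)<40)&(abs(v-200)<40)];print("bottle",np.median(w[w[:,2]>.1],0))
w=W[(abs(u-140)<40)&(abs(v-190)<40)];w=w[w[:,2]>.02];print("white",np.median(w,0),w[:,2].max())
E
```

```text
empty [448.1, 149.4, 204.0, 164.2, 8.6]
 depth [448.8, 150.8, 203.3, 163.6, 8.6] 0.0693815479575516 1566
 bar [449.4, 152.9, 143.4, 42.9, 20.9] 554
load [466.8, -190.4, 204.1, 164.3, -6.6]
 depth [467.7, -189.9, 203.3, 164.1, -6.6] 0.0693820579739512 1609
 bar [470.1, -192.4, 146.2, 42.3, -20.1] 535
plain [763.6, -70.6, 160.5, 111.5, -14.8]
 depth [0.0, 0.0, 0.0, 0.0, 0.0] nan 0
 bar [751.4, -41.7, 138.6, 74.9, 34.7] 6
bottle [ 0.70128021 -0.32154263  0.11694413]
white [0.69864485 0.32760756 0.07752988] 1.1644220887940975
  return _methods._mean(a, axis=axis, dtype=dtype,
  ret = ret.dtype.type(ret / rcount)
```

```bash
cat > go.py <<'E'
import sys,numpy as np
from cell import *
from scipy.spatial.transform import Rotation as Ro
# usage: go.py x y z yaw_deg -> travel and dr (tool axes) from measured pose
s=observe();R=Ro.from_euler("xyz",s["tool_rot"])
x,y,z,w=map(float,sys.argv[1:5])
T=Ro.from_euler("xyz",[np.pi,0,np.radians(w)])
print("t",round(s["time"],2),"pos",s["tool_pos"].round(4),"rpy",np.degrees(s["tool_rot"]).round(2),"F",s["contact_force"].round(1),"open",round(s["opening"],4),"grip",round(s["grip_force"],1))
print("travel",(R.inv().apply(np.array([x,y,z])-s["tool_pos"])).round(4),"dr",np.degrees((R.inv()*T).as_rotvec()).round(2))
E
python3 go.py .4485 .150 .18 188.6
```

```text
t 0.1 pos [0.1748 0.4947 0.2261] rpy [-1.7992e+02 -1.0000e-02  1.6053e+02] F [-0.7  0.6  0.2] open 0.0916 grip 0.0
travel [-0.3729 -0.2337  0.0464] dr [ -0.07  -0.03 -28.07]
```

>>> arm_command(
  fingers=[-0.3,-0.3,-0.3,-0.3,-0.3,-0.3,-0.3,-0.3],
  travel=[
    [-0.03,-0.018,0],
    [-0.06,-0.038,0],
    [-0.093,-0.058,0],
    [-0.126,-0.079,0],
    [-0.159,-0.1,0],
    [-0.192,-0.12,0],
    [-0.22,-0.138,0],
    [-0.245,-0.153,0],
  ],
  dr=[
    [0,0,-3],
    [0,0,-7],
    [0,0,-11],
    [0,0,-15],
    [0,0,-19],
    [0,0,-22],
    [0,0,-25],
    [0,0,-28],
  ],
)

```text
time: 0.77
tool_pos: [0.3558, 0.267, 0.2266]
tool_rot: [-3.141, -0.0, -2.991]
contact_force: [0.2, 0.7, -0.5]
opening: 0.0595
grip_force: 0.0
```

```bash
python3 go.py .4485 .150 .16 188.6
```

```text
t 0.77 pos [0.3558 0.267  0.2266] rpy [-1.7998e+02 -2.0000e-02 -1.7137e+02] F [ 0.2  0.7 -0.5] open 0.0595 grip 0.0
travel [-0.0742 -0.1296  0.0666] dr [-0.02 -0.02  0.03]
```

>>> arm_command(
  fingers=[-0.3,-0.3,-0.3,-0.3,-0.3,-0.3,-0.3,-0.3],
  travel=[
    [-0.012,-0.022,0.01],
    [-0.026,-0.045,0.022],
    [-0.04,-0.07,0.034],
    [-0.053,-0.092,0.046],
    [-0.065,-0.112,0.057],
    [-0.074,-0.13,0.066],
    [-0.074,-0.13,0.066],
    [-0.074,-0.13,0.066],
  ],
  dr=[
    [0,0,0],
    [0,0,0],
    [0,0,0],
    [0,0,0],
    [0,0,0],
    [0,0,0],
    [0,0,0],
    [0,0,0],
  ],
)

```text
time: 1.43
tool_pos: [0.4472, 0.1509, 0.16]
tool_rot: [3.141, -0.002, -2.995]
contact_force: [0.1, -0.1, 0.2]
opening: 0.0601
grip_force: 0.0
```

```bash
python3 go.py .4485 .150 .034 188.6; python3 - <<'E'
from h import *
from cell import *
c=read_camera("side");np.savez("side1.npz",**c);cv2.imwrite("pics/side1.png",cv2.resize(c["color"][130:380,310:560],(750,750))[:600])
E
```

```text
t 1.43 pos [0.4472 0.1509 0.16  ] rpy [ 1.7998e+02 -1.2000e-01 -1.7160e+02] F [ 0.1 -0.1  0.2] open 0.0601 grip 0.0
travel [-0.0014 -0.0011  0.126 ] dr [ 0.02 -0.12 -0.2 ]
```

View pics/side1.png

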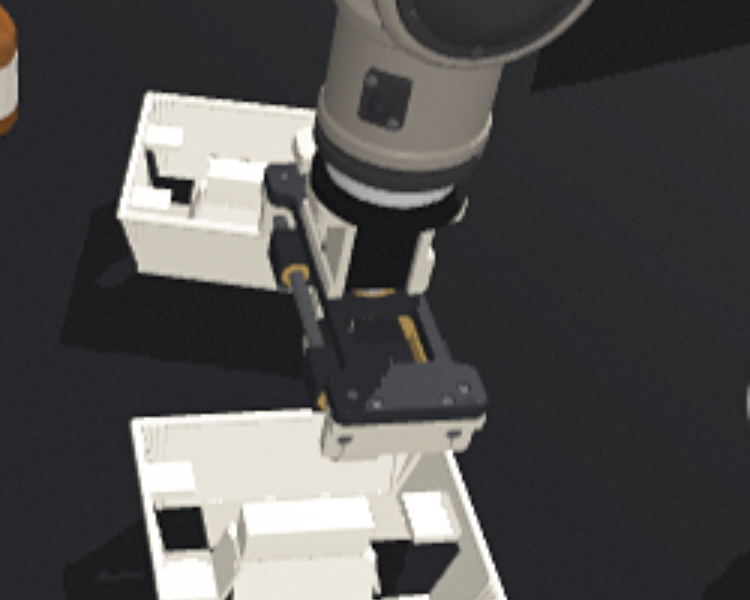

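The open gripper is above the empty tray's grip bar (bar at about (305,525) in the crop), with its jaws spanning the tray's y. I'll lower it now.

>>> arm_command(
  fingers=[-0.3,-0.3,-0.3,-0.3,-0.3,-0.3,-0.3,-0.3],
  travel=[
    [-0.001,-0.001,0.012],
    [-0.001,-0.001,0.032],
    [-0.001,-0.001,0.055],
    [-0.001,-0.001,0.078],
    [-0.001,-0.001,0.098],
    [-0.001,-0.001,0.113],
    [-0.001,-0.001,0.122],
    [-0.001,-0.001,0.126],
  ],
  dr=[
    [0,0,0],
    [0,0,0],
    [0,0,0],
    [0,0,0],
    [0,0,0],
    [0,0,0],
    [0,0,0],
    [0,0,0],
  ],
)

```text
time: 2.15
tool_pos: [0.4478, 0.1515, 0.0341]
tool_rot: [3.141, -0.001, -2.991]
contact_force: [0.3, 0.5, -0.1]
opening: 0.0597
grip_force: 0.0
```

>>> arm_command(
  fingers=[0.3,0.4,0.5,0.6,0.8,0.8,0.8,0.8],
  travel=[
    [0,0,0],
    [0,0,0],
    [0,0,0],
    [0,0,0],
    [0,0,0],
    [0,0,0],
    [0,0,0],
    [0,0,0],
  ],
  dr=[
    [0,0,0],
    [0,0,0],
    [0,0,0],
    [0,0,0],
    [0,0,0],
    [0,0,0],
    [0,0,0],
    [0,0,0],
  ],
  squeeze=35,
)

```text
time: 2.82
tool_pos: [0.4489, 0.1507, 0.0352]
tool_rot: [-3.142, 0.001, -2.993]
contact_force: [-0.5, -0.9, 4.2]
opening: 0.0242
grip_force: 33.4
```

>>> arm_command(
  fingers=[0.8,0.8,0.8,0.8,0.8,0.8,0.8,0.8],
  travel=[
    [0,0,-0.005],
    [0,0,-0.015],
    [0,0,-0.035],
    [0,0,-0.06],
    [0,0,-0.09],
    [0,0,-0.12],
    [0,0,-0.145],
    [0,0,-0.16],
  ],
  dr=[
    [0,0,0],
    [0,0,0],
    [0,0,0],
    [0,0,0],
    [0,0,0],
    [0,0,0],
    [0,0,0],
    [0,0,0],
  ],
)

```text
time: 3.48
tool_pos: [0.4489, 0.1508, 0.1973]
tool_rot: [3.141, 0.002, -2.993]
contact_force: [0.6, 0.5, -3.9]
opening: 0.0244
grip_force: 32.0
```

```bash
python3 go.py .467 -.190 .195 51.0; python3 - <<'E'
from h import *
from cell import *
c=read_camera("side");np.savez("side2.npz",**c);cv2.imwrite("pics/side2.png",c["color"])
E
```

```text
t 3.48 pos [0.4489 0.1508 0.1973] rpy [ 1.7999e+02  1.4000e-01 -1.7147e+02] F [ 0.6  0.5 -3.9] open 0.0244 grip 32.0
travel [ 0.0326 -0.3397  0.0021] dr [1.7000e-01 5.0000e-02 1.3753e+02]
```

View pics/side2.png

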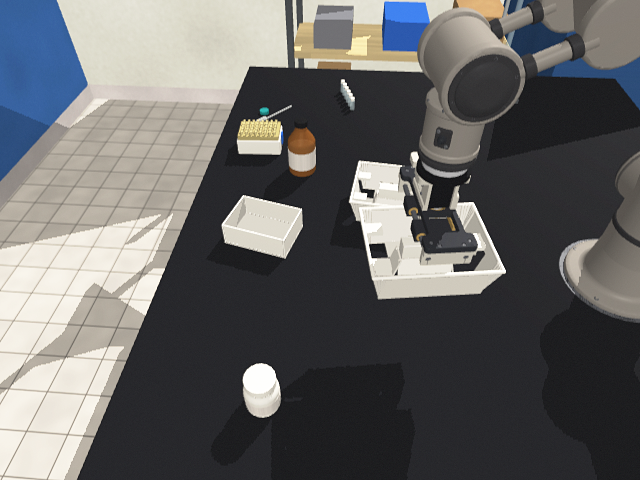

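The tray is held level and clear of the table, at (430,245). Now I'll carry it across and turn it in stages.

>>> arm_command(
  fingers=[0.8,0.8,0.8,0.8,0.8,0.8,0.8,0.8],
  travel=[
    [0,-0.006,0],
    [0.001,-0.016,0],
    [0.003,-0.028,0],
    [0.004,-0.042,0],
    [0.005,-0.056,0],
    [0.007,-0.07,0],
    [0.008,-0.084,0],
    [0.01,-0.098,0],
  ],
  dr=[
    [0,0,2],
    [0,0,6],
    [0,0,12],
    [0,0,18],
    [0,0,24],
    [0,0,30],
    [0,0,36],
    [0,0,42],
  ],
)

```text
time: 4.2
tool_pos: [0.4519, 0.0513, 0.1926]
tool_rot: [-3.139, -0.004, 2.55]
contact_force: [1.0, -0.2, -3.5]
opening: 0.0243
grip_force: 32.0
```

```bash
python3 go.py .467 -.190 .195 60.0
```

```text
t 4.2 pos [0.4519 0.0513 0.1926] rpy [-179.88   -0.21  146.13] F [ 1.  -0.2 -3.5] open 0.0243 grip 32.0
travel [-0.147  -0.1919 -0.0026] dr [-2.600e-01 -8.000e-02  8.613e+01]
```

>>> arm_command(
  fingers=[0.8,0.8,0.8,0.8,0.8,0.8,0.8,0.8],
  travel=[
    [-0.009,-0.011,0],
    [-0.018,-0.023,0],
    [-0.027,-0.035,0],
    [-0.036,-0.047,0],
    [-0.045,-0.059,0],
    [-0.054,-0.071,0],
    [-0.063,-0.082,0],
    [-0.071,-0.092,0],
  ],
  dr=[
    [0,0,6],
    [0,0,12],
    [0,0,18],
    [0,0,24],
    [0,0,30],
    [0,0,36],
    [0,0,42],
    [0,0,48],
  ],
)

```text
time: 4.87
tool_pos: [0.4603, -0.0645, 0.1925]
tool_rot: [-3.138, -0.002, 1.712]
contact_force: [0.4, 0.0, -3.3]
opening: 0.0245
grip_force: 32.0
```

```bash
python3 go.py .467 -.190 .195 50.0
```

```text
t 4.87 pos [ 0.4603 -0.0645  0.1925] rpy [-1.7977e+02 -1.0000e-01  9.8100e+01] F [ 0.4  0.  -3.3] open 0.0245 grip 32.0
travel [-0.1251 -0.0111 -0.0027] dr [-0.26 -0.   48.1 ]
```

>>> arm_command(
  fingers=[0.8,0.8,0.8,0.8,0.8,0.8,0.8,0.8],
  travel=[
    [-0.014,-0.001,0],
    [-0.028,-0.002,0],
    [-0.042,-0.004,0],
    [-0.056,-0.005,0],
    [-0.07,-0.006,0],
    [-0.083,-0.007,0],
    [-0.094,-0.008,0],
    [-0.103,-0.009,0],
  ],
  dr=[
    [0,0,6],
    [0,0,12],
    [0,0,18],
    [0,0,24],
    [0,0,30],
    [0,0,36],
    [0,0,42],
    [0,0,48],
  ],
)

```text
time: 5.53
tool_pos: [0.4668, -0.1675, 0.1923]
tool_rot: [-3.137, 0.001, 0.874]
contact_force: [0.1, -0.2, -4.3]
opening: 0.0239
grip_force: 32.0
```

```bash
python3 go.py .467 -.190 .195 -6.6
```

```text
t 5.53 pos [ 0.4668 -0.1675  0.1923] rpy [-1.7975e+02  6.0000e-02  5.0090e+01] F [ 0.1 -0.2 -4.3] open 0.0239 grip 32.0
travel [-0.0171  0.0146 -0.0028] dr [-0.2   0.18 56.69]
```

>>> arm_command(
  fingers=[0.8,0.8,0.8,0.8,0.8,0.8,0.8,0.8],
  travel=[
    [-0.003,0.003,0],
    [-0.006,0.005,0],
    [-0.009,0.008,0],
    [-0.012,0.01,0],
    [-0.014,0.012,0],
    [-0.016,0.014,0],
    [-0.017,0.015,0],
    [-0.017,0.015,0],
  ],
  dr=[
    [0,0,6],
    [0,0,12],
    [0,0,18],
    [0,0,24],
    [0,0,30],
    [0,0,36],
    [0,0,42],
    [0,0,46],
  ],
)

```text
time: 6.2
tool_pos: [0.4675, -0.1895, 0.1922]
tool_rot: [-3.139, 0.004, 0.071]
contact_force: [0.1, 0.3, -3.4]
opening: 0.0241
grip_force: 32.0
```

```bash
python3 go.py .467 -.190 .195 -6.6
```

```text
t 6.2 pos [ 0.4675 -0.1895  0.1922] rpy [-179.85    0.22    4.09] F [ 0.1  0.3 -3.4] open 0.0241 grip 32.0
travel [-0.0005  0.0004 -0.0028] dr [-0.12  0.24 10.69]
```

>>> arm_command(
  fingers=[0.8,0.8,0.8,0.8,0.8],
  travel=[
    [0,0,0],
    [0,0,0],
    [0,0,0],
    [0,0,0],
    [0,0,0],
  ],
  dr=[
    [0,0.1,5],
    [0,0.2,9],
    [0,0.2,10.7],
    [0,0.2,10.7],
    [0,0.2,10.7],
  ],
)

```text
time: 6.62
tool_pos: [0.4678, -0.1893, 0.193]
tool_rot: [-3.14, -0.0, -0.108]
contact_force: [0.6, -0.6, -4.4]
opening: 0.0243
grip_force: 32.0
```

```bash
python3 - <<'E'
from h import *
from cell import *
c=read_camera("top");np.savez("top3.npz",**c);cv2.imwrite("pics/top3.png",cv2.resize(c["color"][210:410,310:510],(600,600)))
W=world(c);v,u=np.mgrid[:480,:640]
q=W[(c["z_map"]>0)&(c["color"].min(2)>110)&(abs(W[...,0]-.467)<.16)&(abs(W[...,1]+.19)<.14)]
print(np.histogram(q[:,2],np.arange(0,.42,.02)))
r=q[(q[:,2]>.221)&(q[:,2]<.233)];print("held rim",rect(r),np.median(r[:,2]),len(r))
# level: plane fit
A=np.c_[r[:,:2],np.ones(len(r))];print(np.linalg.lstsq(A,r[:,2],rcond=None)[0])
E
python3 go.py .467 -.190 .100 -6.6
```

```text
(array([ 497,  245,  313,  555,    0,    0,    0,  316,  858,  414, 1478,
       1263,    0,   42,   26,   75,   73,  255,   25,    2]), array([0.  , 0.02, 0.04, 0.06, 0.08, 0.1 , 0.12, 0.14, 0.16, 0.18, 0.2 ,
       0.22, 0.24, 0.26, 0.28, 0.3 , 0.32, 0.34, 0.36, 0.38, 0.4 ]))
held rim [466.4, -187.9, 203.4, 163.0, -5.9] 0.22759428044104602 1223
[-0.00190511  0.00258871  0.22867757]
t 6.67 pos [ 0.4681 -0.1893  0.1933] rpy [-1.7991e+02 -6.0000e-02 -6.1600e+00] F [-0.4  0.4 -3.1] open 0.0239 grip 32.0
travel [-0.0011  0.0009  0.0933] dr [-0.09 -0.06  0.44]
```

View pics/top3.png

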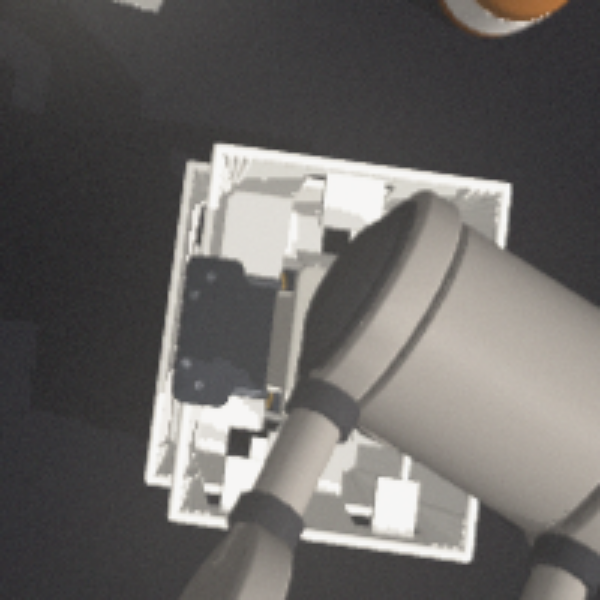

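The held tray now has its single lug away from the robot (357,190 in the crop) and its two lugs near. That is end for end with the vial tray below it, and it sits about 2 mm off centre. I'll correct that offset and lower it.

```bash
python3 go.py .469 -.1916 .103 -6.9
```

```text
t 6.67 pos [ 0.4681 -0.1893  0.1933] rpy [-1.7991e+02 -6.0000e-02 -6.1600e+00] F [-0.4  0.4 -3.1] open 0.0239 grip 32.0
travel [0.0011 0.0023 0.0903] dr [-0.09 -0.06  0.74]
```

>>> arm_command(
  fingers=[0.8,0.8,0.8,0.8,0.8,0.8,0.8,0.8],
  travel=[
    [0,0.001,0.006],
    [0.001,0.002,0.018],
    [0.001,0.002,0.033],
    [0.001,0.002,0.049],
    [0.001,0.002,0.064],
    [0.001,0.002,0.076],
    [0.001,0.002,0.083],
    [0.001,0.002,0.086],
  ],
  dr=[
    [0,0,0.3],
    [0,0,0.6],
    [0,0,0.6],
    [0,0,0.6],
    [0,0,0.6],
    [0,0,0.6],
    [0,0,0.6],
    [0,0,0.6],
  ],
)

```text
time: 7.33
tool_pos: [0.4692, -0.1912, 0.1072]
tool_rot: [-3.14, -0.001, -0.118]
contact_force: [0.5, -0.1, -3.6]
opening: 0.024
grip_force: 31.9
```

```bash
python3 go.py .469 -.1916 .0935 -6.9; python3 - <<'E'
from h import *
from cell import *
c=read_camera("side");np.savez("side4.npz",**c);cv2.imwrite("pics/side4.png",cv2.resize(c["color"][100:300,300:500],(600,600)))
E
```

```text
t 7.33 pos [ 0.4692 -0.1912  0.1072] rpy [-1.7991e+02 -6.0000e-02 -6.7700e+00] F [ 0.5 -0.1 -3.6] open 0.024 grip 31.9
travel [-0.0001  0.0004  0.0137] dr [-0.09 -0.06  0.13]
```

View pics/side4.png

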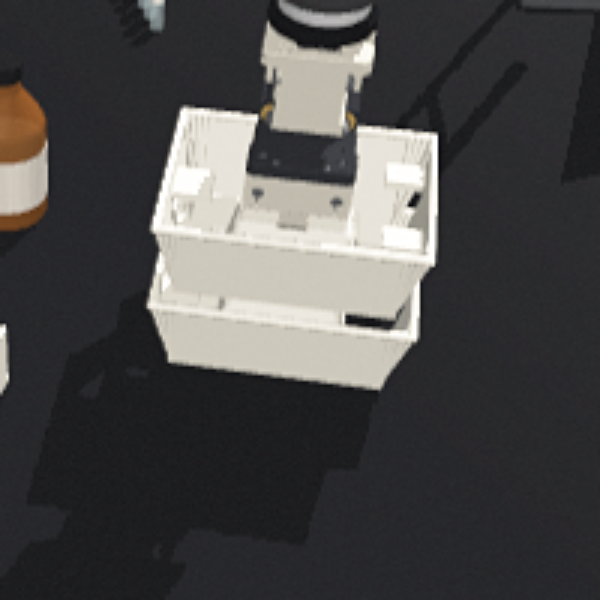

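The upper tray (295,210) hangs centred and level just inside the lower rim. I'll lower the last 14 mm slowly.

>>> arm_command(
  fingers=[0.8,0.8,0.8,0.8,0.8,0.8,0.8,0.8],
  travel=[
    [0,0,0.002],
    [0,0,0.004],
    [0,0,0.006],
    [0,0,0.008],
    [0,0,0.01],
    [0,0,0.011],
    [0,0,0.012],
    [0,0,0.012],
  ],
  dr=[
    [0,0,0],
    [0,0,0],
    [0,0,0],
    [0,0,0],
    [0,0,0],
    [0,0,0],
    [0,0,0],
    [0,0,0],
  ],
)

```text
time: 8.05
tool_pos: [0.4699, -0.1915, 0.0966]
tool_rot: [-3.141, -0.003, -0.118]
contact_force: [-0.3, -1.2, -3.9]
opening: 0.0244
grip_force: 31.9
```

>>> arm_command(
  fingers=[0.8,0.8,0.8,0.8],
  travel=[
    [0,0,0.0005],
    [0,0,0.001],
    [0,0,0.0015],
    [0,0,0.0015],
  ],
  dr=[
    [0,0,0],
    [0,0,0],
    [0,0,0],
    [0,0,0],
  ],
)

```text
time: 8.38
tool_pos: [0.47, -0.1915, 0.0952]
tool_rot: [-3.141, -0.003, -0.118]
contact_force: [-0.2, 0.3, -4.0]
opening: 0.0239
grip_force: 31.9
```

>>> arm_command(
  fingers=[0.8,0.8,0.8,0.8],
  travel=[
    [0,0,0.0005],
    [0,0,0.001],
    [0,0,0.0015],
    [0,0,0.0015],
  ],
  dr=[
    [0,0,0],
    [0,0,0],
    [0,0,0],
    [0,0,0],
  ],
)

```text
time: 8.72
tool_pos: [0.47, -0.1916, 0.0936]
tool_rot: [-3.141, -0.004, -0.118]
contact_force: [0.1, 0.5, -3.8]
opening: 0.0239
grip_force: 32.0
```

>>> arm_command(
  fingers=[0.8,0.8,0.8],
  travel=[
    [0,0,0.0005],
    [0,0,0.001],
    [0,0,0.001],
  ],
  dr=[
    [0,0,0],
    [0,0,0],
    [0,0,0],
  ],
)

```text
time: 8.97
tool_pos: [0.4701, -0.1917, 0.0933]
tool_rot: [-3.141, -0.004, -0.118]
contact_force: [-1.7, 1.3, 4.1]
opening: 0.0243
grip_force: 33.3
```

Contact came at the expected height. Its force flipped from -4 to +4 N, so the tray is standing on the lugs. I'll release.

>>> arm_command(
  fingers=[0.3,0.1,-0.1,-0.3,-0.3,-0.3],
  travel=[
    [0,0,-0.001],
    [0,0,-0.001],
    [0,0,-0.001],
    [0,0,-0.001],
    [0,0,-0.001],
    [0,0,-0.001],
  ],
  dr=[
    [0,0,0],
    [0,0,0],
    [0,0,0],
    [0,0,0],
    [0,0,0],
    [0,0,0],
  ],
)

```text
time: 9.47
tool_pos: [0.47, -0.1916, 0.0937]
tool_rot: [-3.141, -0.004, -0.118]
contact_force: [-0.4, 0.2, 0.7]
opening: 0.0579
grip_force: 0.0
```

>>> arm_command(
  fingers=[-0.3,-0.3,-0.3,-0.3,-0.3,-0.3,-0.3,-0.3],
  travel=[
    [0,0,-0.005],
    [0,0,-0.015],
    [0,0,-0.035],
    [0,0,-0.06],
    [0,0,-0.09],
    [0,0,-0.12],
    [0,0,-0.145],
    [0,0,-0.155],
  ],
  dr=[
    [0,0,0],
    [0,0,0],
    [0,0,0],
    [0,0,0],
    [0,0,0],
    [0,0,0],
    [0,0,0],
    [0,0,0],
  ],
)

```text
time: 10.13
tool_pos: [0.4707, -0.1922, 0.2537]
tool_rot: [3.139, -0.01, -0.118]
contact_force: [-0.2, -0.2, -0.3]
opening: 0.0598
grip_force: 0.0
```

>>> arm_command(
  fingers=[-0.3,-0.3,-0.3,-0.3,-0.3,-0.3,-0.3,-0.3],
  travel=[
    [0,-0.015,0],
    [0,-0.04,0],
    [0,-0.07,0],
    [0,-0.1,0],
    [0,-0.13,0],
    [0,-0.16,0],
    [0,-0.19,0],
    [0,-0.22,0],
  ],
  dr=[
    [0,0,0],
    [0,0,0],
    [0,0,0],
    [0,0,0],
    [0,0,0],
    [0,0,0],
    [0,0,0],
    [0,0,0],
  ],
)

```text
time: 10.8
tool_pos: [0.4953, 0.0284, 0.25]
tool_rot: [-3.141, -0.005, -0.118]
contact_force: [1.2, -0.2, 0.1]
opening: 0.0599
grip_force: 0.0
```

```bash
python3 go.py .47 -.19 .2 0; python3 - <<'E'
from h import *
from cell import *
c=read_camera("top");cv2.imwrite("pics/top5.png",c["color"])
W=world(c)
q=W[(c["z_map"]>0)&(c["color"].min(2)>110)&(abs(W[...,0]-.467)<.16)&(abs(W[...,1]+.19)<.14)]
r=q[(q[:,2]>.123)&(q[:,2]<.14)];print("upper rim",rect(r),np.median(r[:,2]),len(r))
A=np.c_[r[:,:2],np.ones(len(r))];print("slopes",np.linalg.lstsq(A,r[:,2],rcond=None)[0])
r=q[(q[:,2]>.062)&(q[:,2]<.078)];print("lower rim (partly hidden)",rect(r),np.median(r[:,2]),len(r))
E
```

```text
t 10.8 pos [0.4953 0.0284 0.25  ] rpy [-179.97   -0.28   -6.78] F [ 1.2 -0.2  0.1] open 0.0599 grip 0.0
travel [0.0004 0.2198 0.0499] dr [-0.01 -0.28 -6.78]
upper rim [468.7, -190.4, 203.1, 163.1, -6.7] 0.128046777148601 1634
slopes [-0.00044515 -0.00037864  0.12792475]
lower rim (partly hidden) [468.3, -182.9, 202.0, 149.2, -6.7] 0.06545556815776968 2270
```

View pics/top5.png

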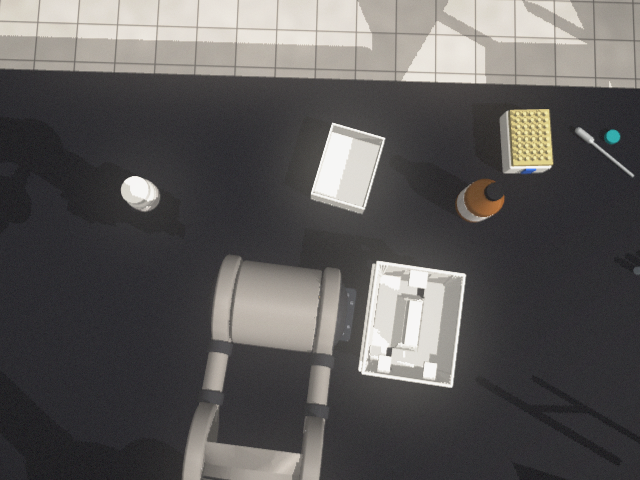

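The upper tray stands at about (413,325) with its single lug away from the robot. Its rim is level at 128 mm (58 + 70) and centred. The bystanders haven't moved, and the gripper is clear.

```bash
python3 -c "
from cell import *
print(hand_in())"
```

```text
the job is handed in; nothing more can be done
None
```

The empty tray is turned end for end and stands level on the vial tray's lugs, rim at 128 mm as expected for stacked; the vial tray, plain tray and bottle look undisturbed, and the job was handed in at about 11 s (no verdict was returned).

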